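# Slide the oil bottle into its bay and swing the keeper shut

### The arm

A 6-joint arm with a two-finger parallel gripper is mounted at the origin on the work surface. World frame = base frame: x ahead of the robot, y to its left, z up, the work surface at z = 0. Lengths are in mm, angles in rad, forces in N, time in s.
With the tool pointing down it reaches from about 300 to 775 mm from the base axis. Payload 14.6 kg.
Tool frame: the origin (TCP) lies midway between the tips of the shut fingers; the grasp point (between the pads) lies 19 mm behind it (pinch_z is the distance from the TCP to the grasp point, in mm); z points along the fingers, y is the direction in which the jaws open and shut (so a half turn about z gives the same grasp; the last joint's range is limited). The gripper opens to 94 mm and grips with 3 to 60 N. Pads are 16 mm wide; open, the fingers measure 119 mm over their backs; the gripper's body (75 mm by 177 mm) begins 78 mm behind the grasp point.
Start: joints at [-1.241, 0.3, 1.521, -0, 1.321, -0.067], TCP at [212.55, -507.259, 205.446] pointing down, gripper open.
Joint ranges: [-3.03, 3.03], [-0.79, 2.21], [0.23, 2.52], [-1.04, 4.18], [0, 3.07], [-2.55, 2.55]. Speed limits (rad/s): [2.22, 2.22, 2.57, 3.14, 3.14, 3.14].

### API

Orientations are given as [roll, pitch, yaw] about the fixed x, y, z axes, in that order (R = Rz(yaw) Ry(pitch) Rx(roll)).
In Python, from cell import read_state, camera, sign_off, pinch_z gives the robot as it stands. The module is installed in compiled form; this text tells all that it offers.
- The arm moves only by the tool servo_tool, never from a script. Its argument "series" is a list of rows, each a list of 6 numbers: the shift along the tool's x, y, z in cm, then the turn, a rotation vector about the tool's x, y, z in rad. In form: [[tx, ty, tz, rx, ry, rz], ...]. A call has exactly 10 rows; each row is the pose to reach, as a shift and turn from the pose commanded when the call began, along the tool's axes at that moment; what a row does not reach only later rows make up. A row lasts 1/12 s, in which the tool goes at most 41.7 mm and 7.16 degrees, less where a joint would pass 70% of its speed; a pose out of reach is approached as far as the arm can. A call with a gripper value outside its range is refused whole. "gripper" is the finger opening in cm, from 0 to 9.4, set as the call begins (left out, the last holds). The fingers move at their own pace and stop on an object; "grip_force" is the grip in N (left out, the last holds). Time passes only in rows, so rows that repeat a pose let the fingers close, or fill a call up. It gives the time, the measured TCP pose, the force and the opening at its end, in the units of the state.
- read_state(): the state, without advancing time (a new reading comes with each control period).
- camera(name): name is "scene" or "top" or "wrist"; returns a dict with "pixels" (384x512x3 uint8, red, green, blue), "fx", "fy", "cx", "cy" (pixels), "k1" (the pictures are not rectified: a ray, as slopes to the right and down, at radius r is drawn at 1 + k1 r^2 times it, then the intrinsics apply), "pose" (4x4, takes a point from camera to world coordinates); the wrist camera has in their place "mount" (4x4, takes a point from camera to tool coordinates, whose origin is the TCP and whose axes are the flange's). Camera axes: x right, y down, z forward; pixel columns grow to the right and rows downward; lengths in mm; the calibration is good to about 2 mm. A picture is of the moment at which its call begins: read the wrist's pose just before it. There is no depth.
- sign_off(): hands the job in, once; it reports no verdict.
The state is a dict: "clock": time; "joints": joint angles; "qd": joint speeds; "effort": joint torques, N m; "eef_pos": TCP position; "eef_rot": TCP orientation; "wrist_force": force on the tool from outside, world axes, zero at the start; "moment": the same for the moment, N m; "finger_gap": finger opening in mm.
Only numpy, scipy, OpenCV 4.12 (cv2) and the standard library are available. Lean on these libraries where they do the work, as an engineer would, in place of code of your own. Each camera call takes 0.05 s, during which the arm holds its last target.

### The job

The dough sheeter is about to be switched on and shakes the bench: slide the tall slender oil bottle across the bench into its low railed bay, pushing low on its body so that it does not tip, until it stands right at the back of the bay. Then push the open keeper bar fully shut behind it. Keep the bottle upright and on the bench the whole time (never lift or tip it), and leave the other things on the bench where they are.

Things in the scene. Friction and masses are not known exactly. Their poses are not given: they have to be found in the camera images.
- oil_bottle: Tall slender white ceramic oil bottle with long neck, cork and thin pourer, loose on the bench, 0.4 to 0.75 kg. Origin at the centre of its underside, z up. Body of 64 mm diameter from the bench to 85 mm up, tapering to 30 mm diameter at 150 mm and 26 mm at 205 mm; 262 mm tall. Slides if pushed low (under 30 mm), tips if pushed high.
- bay: Bottle bay fixed to the bench: steel rails 36 mm high, 6 mm thick, on three sides, no floor of its own. Origin on the bench at the centre of the clear inside, 120 mm deep (x) by 110 mm wide (y); +x points from the open mouth (x = -60 mm) to the back rail (inner face x = +60 mm). Posts of 14 mm diameter, 46 mm high, at x = -67, y = +62 and -62 mm. Bottle touching the back: x = +28 mm.
- keeper (a joint): Angle of the keeper bar about its upright hinge, rad. 0 = fully shut across the mouth, at a built-in stop; grows as the free end swings out, away from the bay: at 1.57 the bar points straight out (the bay's -x), beyond that it leans to the bay's +y side. Starts at 1.75 to 2.15. Light friction (0.6 N at mid-bar), no spring: it stays where left.
- keeper_hinge (a point): Point on the keeper's hinge axis at mid-height of the bar, fixed to the bay at its x = -67, y = +62 mm, 23 mm above the bench.
- keeper_mid (a point): Point on the keeper bar's centre line, 80 mm from its hinge axis, 23 mm above the bench, moving with the bar: a straight black plastic strip 6 mm thick, spanning 10 to 36 mm above the bench, reaching 120 mm from the hinge. Shut, it runs from the hinge along the bay's -y.
- dredger: Bystander: steel flour shaker, 72 mm diameter, 104 mm tall, standing to the bay's -y side. Origin at the centre of its underside.
- jar: Bystander: glass jar with steel lid, 68 mm diameter, 90 mm tall, standing before the bay on its -y side. Origin at the centre of its underside.
- cutter: Bystander: thin steel ring cutter, 80 mm diameter, 35 mm tall, lying on the bay's +y side. Origin at the centre of its underside.
- bowl: Bystander: red bowl, 190 mm across, 75 mm tall, far to the left. Origin under its centre.
- brush: Bystander: bench brush, 260 mm long along its x, about 85 mm wide, 33 mm tall, far to the right. Origin on its underside near the middle.
- scraper: Bystander: dough scraper, a steel blade with a wooden grip, about 108 by 130 mm, 16 mm tall, to the left. Origin on its underside near the grip.
- tin: Bystander: tin, 90 mm diameter, 130 mm tall, far to the right. Origin at the centre of its underside.

How it is judged:
By the outcome, as a careful person would: the job done as asked, in the order asked, and still so for the second after the job is handed in, with the robot touching nothing.
It also fails if it takes over 72 s, if anything falls off the work surface, if the arm or the gripper's body presses on something with over 40 N, if the wrist force passes 120 N, or if a joint passes its speed limit or range.

## Working session

There is one attempt and no reset: what is moved stays moved. The work goes in short steps, Python scripts to look and compute and a tool call to move; the robot and the scene stay as the last step left them, time stands still between calls to the robot, and variables do not carry over. Pictures are saved under pics/ and viewed, and the job is handed in when it is done.

Besides the shell and the picture viewer there is one more tool, called after "Request:" as name(argument=value, ...) on one line, values as JSON. servo_tool: Moves the arm, as the interface text tells. Its arguments: {"type":"object","properties":{"series":{"type":"array"},"gripper":{"type":"number"},"grip_force":{"type":"number"}},"required":["series"]}

```bash
mkdir -p pics
cat > h.py <<'E'
import numpy as np, cv2
from cell import read_state, camera, sign_off, pinch_z
def snap(n,tag):
    c=camera(n); cv2.imwrite(f'pics/{tag}.png',c['pixels'][:,:,::-1]); return c
def ray(c,u,v,T=None):
    T=c['pose'] if T is None else T
    K=np.array([[c['fx'],0,c['cx']],[0,c['fy'],c['cy']],[0,0,1.]])
    p=cv2.undistortPoints(np.array([[[u,v]]],float),K,np.array([c['k1'],0,0,0.]))[0,0]
    d=T[:3,:3]@np.array([p[0],p[1],1]); return T[:3,3],d
def onz(c,u,v,z,T=None):
    o,d=ray(c,u,v,T); return o+d*(z-o[2])/d[2]
E
python3 - <<'E'
from h import *
import pickle
for n in ['scene','top']:
    c=snap(n,n+'0'); pickle.dump(c,open(n+'.pkl','wb')); print(n,c['fx'],c['k1'],np.round(c['pose'],3).tolist())
s=read_state(); print(s, pinch_z)
E
```

```text
scene 457.4980580953066 -0.032313146035379194 [[0.386, 0.664, -0.64, 1411.849], [0.922, -0.271, 0.275, -383.659], [0.009, -0.697, -0.717, 1041.541], [0.0, 0.0, 0.0, 1.0]]
top 470.51156167672934 0.026790195728542923 [[0.001, -0.986, 0.166, 298.975], [-1.0, -0.001, 0.002, -6.758], [-0.002, -0.166, -0.986, 1519.496], [0.0, 0.0, 0.0, 1.0]]
{'clock': 0.1, 'joints': array([-1.24056885e+00,  3.00411431e-01,  1.52149260e+00,  3.27597668e-05,
        1.32069947e+00, -6.66033032e-02]), 'qd': array([ 0.00028473, -0.00180718, -0.00241305, -0.00024725,  0.00076763,
       -0.00014082]), 'effort': array([ 3.32583932e-04, -5.32650733e+01, -3.53285694e+01,  7.10368180e-02,
        2.35494808e-02, -6.61667013e-05]), 'eef_pos': array([ 212.50421349, -507.04566023,  204.95648803]), 'eef_rot': array([-3.14058615e+00, -9.89383487e-05,  3.96822606e-01]), 'wrist_force': array([ 0.15963293, -0.85848552,  0.39761799]), 'moment': array([ 0.01423609, -0.01721988, -0.02499014]), 'finger_gap': 94.00056987968391} 18.8
```

View pics/scene0.png

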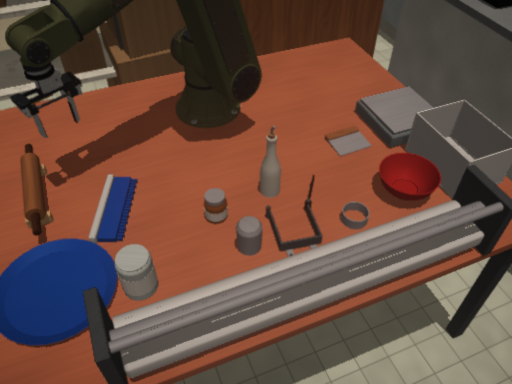

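View pics/top0.png

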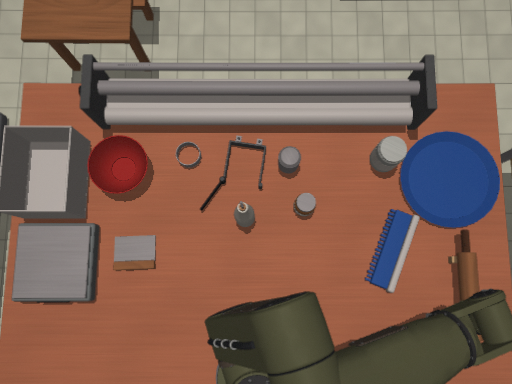

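Run:
```python
import cv2
a=cv2.imread('pics/top0.png')[125:240,170:340]; cv2.imwrite('pics/tc.png',cv2.resize(a,None,fx=4.7,fy=4.7,interpolation=cv2.INTER_CUBIC)[:600])
a=cv2.imread('pics/scene0.png')[115:265,190:380]; cv2.imwrite('pics/sc.png',cv2.resize(a,None,fx=4,fy=4,interpolation=cv2.INTER_CUBIC))
```

```text
(no output)
```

View pics/tc.png

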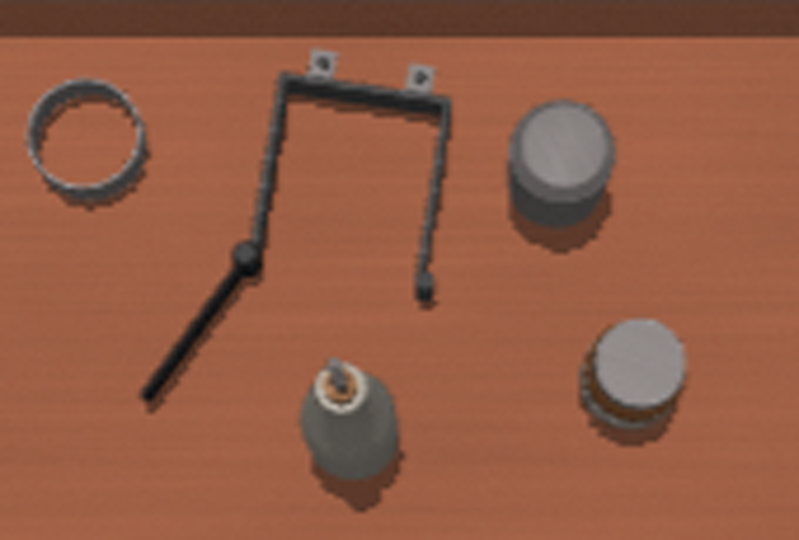

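View pics/sc.png

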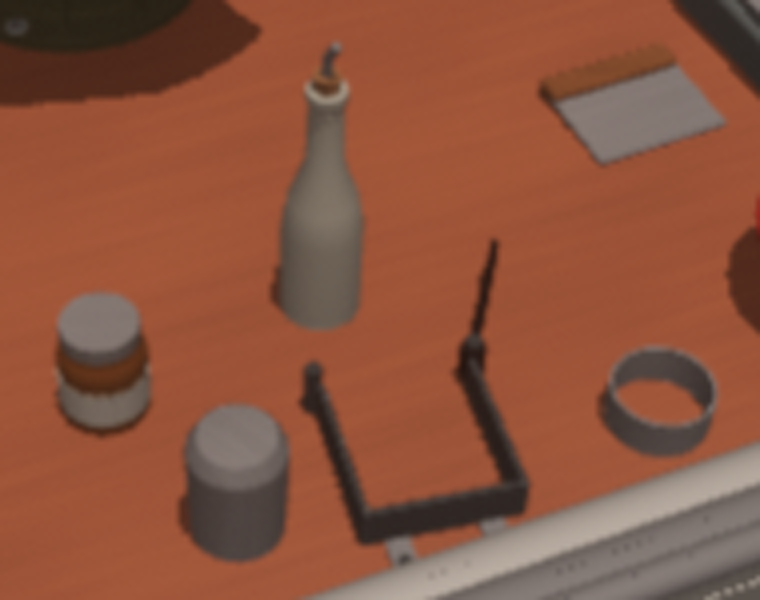

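Run:
```python
from h import *
import pickle
t=pickle.load(open('top.pkl','rb')); s=pickle.load(open('scene.pkl','rb'))
T=lambda x,y,z:np.round(onz(t,170+(x+.5)/4.7-.5,125+(y+.5)/4.7-.5,z),1)
S=lambda x,y,z:np.round(onz(s,190+(x+.5)/4-.5,115+(y+.5)/4-.5,z),1)
print('corners',T(284,75,36),T(449,102,36),S(527,488,36),S(362,518,36))
print('posts',T(247,247,46),T(424,276,46),S(473,343,46),S(313,369,46))
print('bar end',T(150,391,36),S(494,243,36))
print('bottle near edge z0',T(352,478,0),'far scene',S(320,327,0),'sides z50',S(279,250,50),S(362,250,50),'side z85 top',T(302,422,85),T(398,422,85))
print('ring',T(340,387,205),S(327,92,205))
print('jar lid',T(640,363,90),'dredger',T(562,150,104),'cutter',T(87,135,35))
```

```text
corners [740.7  90.8  36. ] [721.5 -23.7  36. ] [746.2  90.9  36. ] [726.2 -26.7  36. ]
posts [616.5 114.   46. ] [596.5  -6.5  46. ] [616.1 113.7  46. ] [594.9  -6.8  46. ]
bar end [518.8 179.1  36. ] [517.7 183.2  36. ]
bottle near edge z0 [463.6  43.    0. ] far scene [518.6  33.3   0. ] sides z50 [473.9  16.8  50. ] [498.3  76.5  50. ] side z85 top [491.2  73.2  85. ] [491.2  10.4  85. ]
ring [496.3  43.8 205. ] [483.4  48.8 205. ]
jar lid [ 529.7 -148.    90. ] dredger [669.5 -97.4 104. ] cutter [697.9 226.6  35. ]
```

```bash
cat >> h.py <<'E'
from scipy.spatial.transform import Rotation as Ro
O=np.array([670,43.]); YB=-0.168
ex=np.array([np.cos(YB),np.sin(YB)]); ey=np.array([-np.sin(YB),np.cos(YB)])
def b2w(x,y): return O+x*ex+y*ey
def w2b(p): d=np.array(p[:2])-O; return np.array([d@ex,d@ey])
def Rt(yaw,tilt): return Ro.from_euler('z',yaw)*Ro.from_euler('y',-tilt)*Ro.from_euler('x',np.pi)
def goal(p,yaw,tilt,s=None):
    s=s or read_state(); R=Ro.from_euler('xyz',s['eef_rot'])
    sh=R.inv().apply(np.array(p)-s['eef_pos'])/10; rv=(R.inv()*Rt(yaw,tilt)).as_rotvec()
    return np.round(np.r_[sh,rv],3).tolist()
def st():
    s=read_state(); print('t',round(s['clock'],2),'p',s['eef_pos'].round(1),'r',s['eef_rot'].round(3),'bay',w2b(s['eef_pos']).round(1),'F',s['wrist_force'].round(1),'gap',round(s['finger_gap'],1)); return s
E
python3 -c "
from h import *
st();print(goal([400,55,215],YB,0.52));print(goal([330,-250,215],0,0))"
```

```text
t 0.1 p [ 212.5 -507.   205. ] r [-3.141 -0.     0.397] bay [-359.1 -618.8] F [ 0.2 -0.9  0.4] gap 94.0
[39.015, -44.592, -0.956, -0.148, 0.506, 0.552]
[20.771, -19.167, -0.983, -0.001, 0.0, 0.397]
```

Request:
servo_tool(series=[[4, -4.5, 0, -0.015, 0.05, 0.055], [8, -9, 0, -0.03, 0.1, 0.11], [12, -13.5, -0.3, -0.045, 0.15, 0.165], [16, -18, -0.4, -0.06, 0.2, 0.22], [20, -22.5, -0.5, -0.075, 0.25, 0.275], [24, -27, -0.6, -0.09, 0.3, 0.33], [28, -31.5, -0.7, -0.105, 0.35, 0.385], [32, -36, -0.8, -0.12, 0.4, 0.44], [36, -40.5, -0.9, -0.135, 0.45, 0.5], [39, -44.6, -1, -0.148, 0.506, 0.552]], gripper=4.6)

```text
clock: 0.93
eef_pos: [344.5, -118.4, 212.2]
eef_rot: [3.138, -0.514, -0.163]
wrist_force: [1.8, -0.2, 0.5]
finger_gap: 45.6
```

```bash
python3 -c "
from h import *
st();print(goal([400,55,215],YB,0.52))"
```

```text
t 0.93 p [ 344.5 -118.4  212.2] r [ 3.138 -0.514 -0.163] bay [-293.9 -213.6] F [ 1.8 -0.2  0.5] gap 45.6
[2.458, -18.015, 1.007, 0.001, 0.006, 0.005]
```

Request:
servo_tool(series=[[0.4, -3, 0.2, 0, 0, 0], [0.8, -6, 0.4, 0, 0, 0], [1.2, -9, 0.6, 0, 0, 0], [1.6, -12, 0.8, 0, 0, 0], [2, -15, 1, 0, 0, 0], [2.4, -17, 1, 0, 0, 0], [2.4, -17, 1, 0, 0, 0], [2.4, -17, 1, 0, 0, 0], [2.4, -17, 1, 0, 0, 0], [2.4, -17, 1, 0, 0, 0]])

```text
clock: 1.77
eef_pos: [397.0, 42.5, 214.1]
eef_rot: [3.136, -0.51, -0.159]
wrist_force: [0.5, 0.4, -0.1]
finger_gap: 46.0
```

Run:
```python
from h import *
import pickle
s=st()
c=snap('wrist','w1'); print(c['mount'].round(3).tolist()); pickle.dump((c,s),open('w1.pkl','wb'))
c=snap('top','t1'); pickle.dump(c,open('t1.pkl','wb'))
print(goal([426,55,100],YB,0.52))
```

```text
t 1.77 p [397.   42.5 214.1] r [ 3.136 -0.51  -0.159] bay [-269.   -46.1] F [ 0.5  0.4 -0.1] gap 46.0
[[0.0, -0.969, -0.246, 71.302], [1.0, 0.0, -0.001, -0.143], [0.001, -0.246, 0.969, -179.181], [0.0, 0.0, 0.0, 1.0]]
[-3.269, -1.76, 11.251, 0.002, 0.009, 0.007]
```

View pics/w1.png

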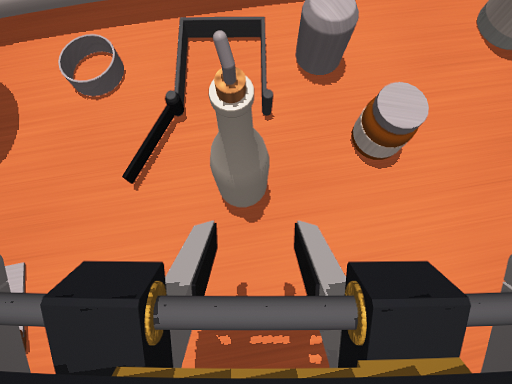

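```bash
python3 - <<'E'
from h import *
import pickle
c,s=pickle.load(open('w1.pkl','rb'))
T=np.eye(4);T[:3,:3]=Ro.from_euler('xyz',s['eef_rot']).as_matrix();T[:3,3]=s['eef_pos'];T=T@c['mount']
W=lambda u,v,z:onz(c,u,v,z,T).round(1)
print('base near',W(246,207,0),'body max',W(211,163,85),W(270,163,85))
print('back corners',W(181,18,36),W(264,18,36),'posts',W(175,96,46),W(267,95,46),'barend',W(128,178,36))
print(T[:3,3].round(0))
E
python3 -c "
import cv2
a=cv2.imread('pics/w1.png')[0:220,110:290]; cv2.imwrite('pics/w1c.png',cv2.resize(a,None,fx=2.7,fy=2.7))"
```

```text
base near [462.7  43.    0. ] body max [496.8  73.3  85. ] [486.8  11.6  85. ]
back corners [741.5  92.9  36. ] [722.  -23.8  36. ] posts [609.3 110.5  46. ] [591.8  -5.   46. ] barend [513.  179.4  36. ]
[372.  48. 405.]
```

View pics/w1c.png

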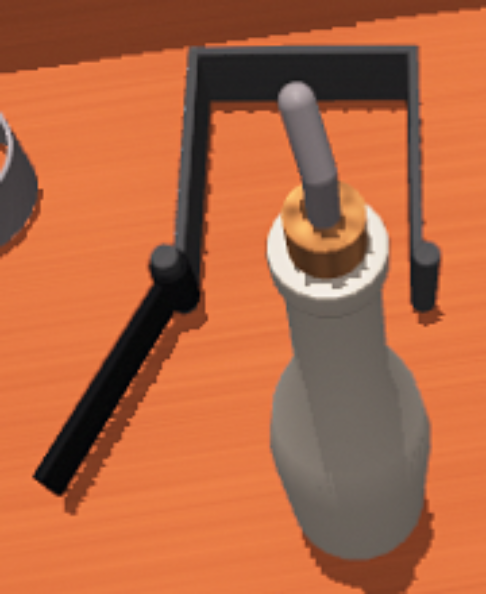

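Run:
```python
from h import *
p=w2b([494.5,42.7]);print(p)
q=b2w(p[0]-65,p[1]);print(q, goal([*q,12],YB,0.52))
```

```text
[-172.97900036  -29.6412792 ]
[430.41512459  53.56870476] [-7.17, -1.733, 19.153, 0.002, 0.009, 0.007]
```

Request:
servo_tool(series=[[-0.7, -0.17, 2.5, 0, 0, 0], [-1.6, -0.4, 5, 0, 0, 0], [-2.6, -0.6, 7.5, 0, 0, 0], [-3.6, -0.9, 10, 0, 0, 0], [-4.6, -1.1, 12.5, 0, 0, 0], [-5.6, -1.3, 15, 0, 0.005, 0.004], [-6.2, -1.5, 16.8, 0, 0.009, 0.007], [-6.7, -1.7, 17.8, 0.002, 0.009, 0.007], [-6.7, -1.7, 17.8, 0.002, 0.009, 0.007], [-6.7, -1.7, 17.8, 0.002, 0.009, 0.007]])

```text
clock: 2.7
eef_pos: [428.1, 53.4, 27.1]
eef_rot: [-3.139, -0.517, -0.171]
wrist_force: [-0.9, 0.8, 0.8]
finger_gap: 46.2
```

Run:
```python
from h import *
s=st(); q=b2w(-238,-29.6);print(goal([*q,12],YB,0.52))
snap('wrist','w2');snap('scene','s2')
```

```text
t 2.7 p [428.1  53.4  27.1] r [-3.139 -0.517 -0.171] bay [-240.3  -30.2] F [-0.9  0.8  0.8] gap 46.2
[-0.549, -0.061, 1.424, -0.001, 0.003, -0.002]
```

View pics/w2.png

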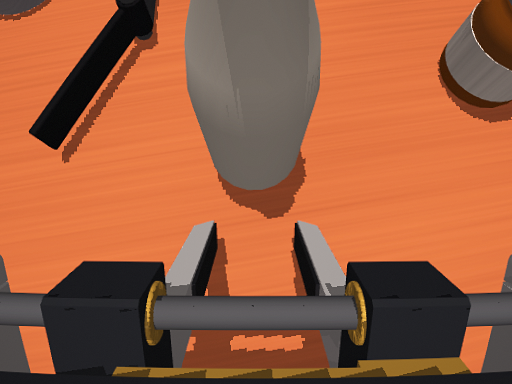

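View pics/s2.png

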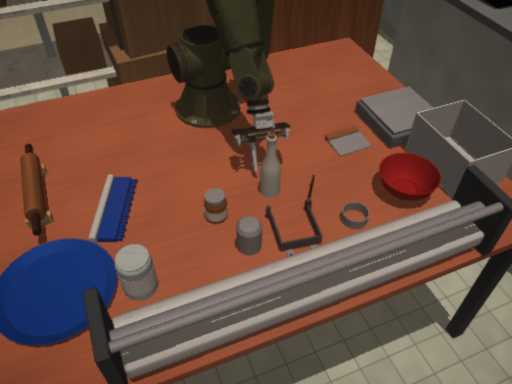

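Request:
servo_tool(series=[[-0.17, 0, 0.3, 0, 0, 0], [-0.35, 0, 0.6, 0, 0, 0], [-0.52, -0.02, 0.9, 0, 0, 0], [-0.69, -0.05, 1.2, 0, 0, 0], [-0.34, -0.05, 1.4, 0, 0, 0], [0, -0.05, 1.6, 0, 0, 0], [0.34, -0.05, 1.8, 0, 0, 0], [0.69, -0.05, 2.0, 0, 0, 0], [1.04, -0.05, 2.2, 0, 0, 0], [1.39, -0.05, 2.4, 0, 0, 0]])

```text
clock: 3.63
eef_pos: [453.0, 49.5, 15.2]
eef_rot: [-3.138, -0.514, -0.165]
wrist_force: [-0.6, 0.1, 0.4]
finger_gap: 46.3
```

Run:
```python
from h import *
s=st(); q=b2w(-200,-29.6);print(goal([*q,12],YB,0.52))
```

```text
t 3.63 p [453.   49.5  15.2] r [-3.138 -0.514 -0.165] bay [-215.1  -29.9] F [-0.6  0.1  0.4] gap 46.3
[1.151, -0.023, 1.022, -0.005, 0.006, 0.002]
```

Request:
servo_tool(series=[[0.22, 0, 0.18, 0, 0, 0], [0.45, 0, 0.36, 0, 0, 0], [0.68, 0, 0.53, 0, 0, 0], [0.92, 0, 0.7, 0, 0, 0], [1.18, 0, 0.85, 0, 0, 0], [1.44, 0, 1.0, 0, 0, 0], [1.7, 0, 1.15, 0, 0, 0], [1.96, -0.05, 1.3, 0, 0, 0], [2.22, -0.12, 1.45, 0, 0, 0], [2.48, -0.2, 1.6, 0, 0, 0]])

```text
clock: 4.47
eef_pos: [482.0, 46.6, 13.5]
eef_rot: [-3.139, -0.514, -0.165]
wrist_force: [-4.5, -0.1, 1.2]
finger_gap: 46.1
```

Run:
```python
from h import *
s=st(); q=b2w(-104,-3);print(goal([*q,12],YB,0.52))
snap('wrist','w3');snap('scene','s3')
import cv2
a=cv2.imread('pics/s3.png')[100:265,190:380]; b=cv2.imread('pics/w3.png')
cv2.imwrite('pics/c3.png',np.hstack([cv2.resize(a,(440,384)),b[:,100:460]]))
```

```text
t 4.47 p [482.   46.6  13.5] r [-3.139 -0.514 -0.165] bay [-185.9  -27.9] F [-4.5 -0.1  1.2] gap 46.1
[7.068, -2.454, 4.165, -0.004, 0.006, 0.002]
```

View pics/c3.png

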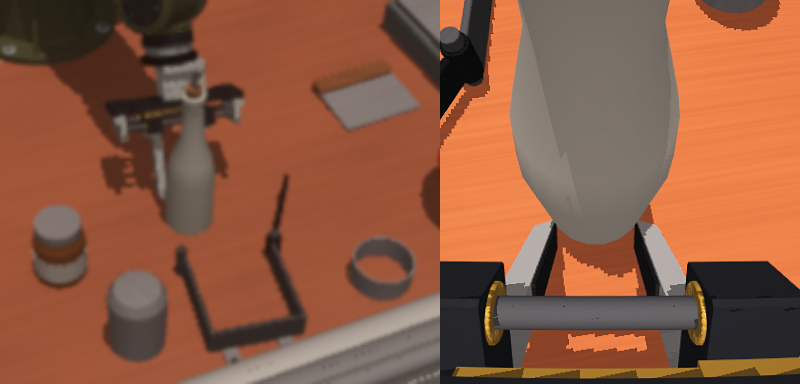

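Request:
servo_tool(series=[[0.35, -0.12, 0.2, 0, 0, 0], [0.7, -0.25, 0.4, 0, 0, 0], [1.05, -0.37, 0.6, 0, 0, 0], [1.4, -0.5, 0.8, 0, 0, 0], [1.75, -0.62, 1.0, 0, 0, 0], [2.1, -0.75, 1.2, 0, 0, 0], [2.45, -0.87, 1.4, 0, 0, 0], [2.8, -1.0, 1.6, 0, 0, 0], [3.15, -1.12, 1.8, 0, 0, 0], [3.5, -1.25, 2.0, 0, 0, 0]])

```text
clock: 5.4
eef_pos: [524.1, 52.5, 13.4]
eef_rot: [-3.138, -0.514, -0.165]
wrist_force: [-4.0, -1.2, 1.5]
finger_gap: 45.8
```

Request:
servo_tool(series=[[0.35, -0.12, 0.2, 0, 0, 0], [0.7, -0.25, 0.4, 0, 0, 0], [1.05, -0.37, 0.6, 0, 0, 0], [1.4, -0.5, 0.8, 0, 0, 0], [1.75, -0.62, 1.0, 0, 0, 0], [2.1, -0.75, 1.2, 0, 0, 0], [2.45, -0.87, 1.4, 0, 0, 0], [2.8, -1.0, 1.6, 0, 0, 0], [2.8, -1.0, 1.6, 0, 0, 0], [2.8, -1.0, 1.6, 0, 0, 0]])

```text
clock: 6.23
eef_pos: [557.7, 57.2, 13.5]
eef_rot: [-3.138, -0.515, -0.165]
wrist_force: [-0.7, -0.0, 0.4]
finger_gap: 46.5
```

Run:
```python
from h import *
import pickle
s=st(); q=b2w(-2,0);print(goal([*q,12],YB,0.52))
c=snap('wrist','w4');snap('scene','s4');pickle.dump((c,s),open('w4.pkl','wb'))
import cv2
a=cv2.imread('pics/s4.png')[100:265,190:380]; b=cv2.imread('pics/w4.png')
cv2.imwrite('pics/c4.png',np.hstack([cv2.resize(a,(440,384)),b[:,100:460]]))
```

```text
t 6.23 p [557.7  57.2  13.5] r [-3.138 -0.515 -0.165] bay [-113.1   -4.8] F [-0.7 -0.   0.4] gap 46.5
[9.598, -0.422, 5.605, -0.005, 0.005, 0.003]
```

View pics/c4.png

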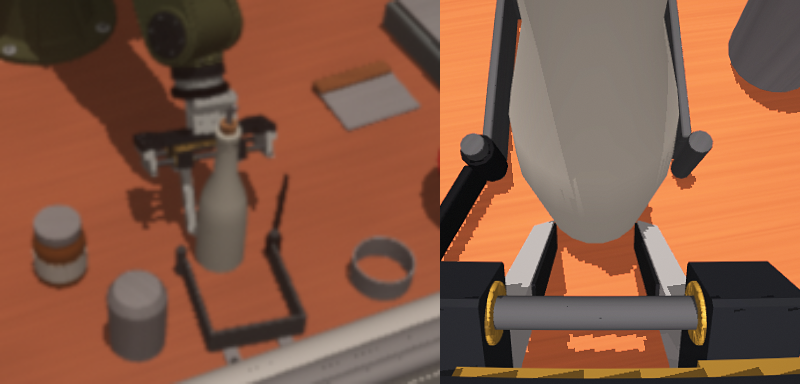

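Request:
servo_tool(series=[[0.35, -0.02, 0.2, 0, 0, 0], [0.7, -0.04, 0.4, 0, 0, 0], [1.05, -0.06, 0.6, 0, 0, 0], [1.4, -0.08, 0.8, 0, 0, 0], [1.75, -0.1, 1.0, 0, 0, 0], [2.1, -0.12, 1.2, 0, 0, 0], [2.45, -0.14, 1.4, 0, 0, 0], [2.8, -0.16, 1.6, 0, 0, 0], [3.15, -0.18, 1.8, 0, 0, 0], [3.5, -0.2, 2.0, 0, 0, 0]])

```text
clock: 7.17
eef_pos: [597.7, 52.4, 13.1]
eef_rot: [-3.138, -0.514, -0.165]
wrist_force: [-4.9, 1.2, 1.3]
finger_gap: 46.3
```

Request:
servo_tool(series=[[0.35, -0.02, 0.2, 0, 0, 0], [0.7, -0.04, 0.4, 0, 0, 0], [1.05, -0.06, 0.6, 0, 0, 0], [1.4, -0.08, 0.8, 0, 0, 0], [1.75, -0.1, 1.0, 0, 0, 0], [2.1, -0.12, 1.2, 0, 0, 0], [2.45, -0.14, 1.4, 0, 0, 0], [2.8, -0.16, 1.6, 0, 0, 0], [3.15, -0.18, 1.8, 0, 0, 0], [3.5, -0.2, 2.0, 0, 0, 0]])

```text
clock: 8.0
eef_pos: [637.8, 47.9, 13.0]
eef_rot: [-3.138, -0.514, -0.165]
wrist_force: [-5.9, 0.8, 3.6]
finger_gap: 46.3
```

Run:
```python
from h import *
import pickle
s=st(); q=b2w(-2,0);print(goal([*q,12],YB,0.52))
c=snap('wrist','w5');snap('scene','s5');pickle.dump((c,s),open('w5.pkl','wb'))
import cv2
a=cv2.imread('pics/s5.png')[100:265,190:380]; b=cv2.imread('pics/w5.png')
cv2.imwrite('pics/c5.png',np.hstack([cv2.resize(a,(440,384)),b[:,100:460]]))
```

```text
t 8.0 p [637.8  47.9  13. ] r [-3.138 -0.514 -0.165] bay [-32.6  -0.6] F [-5.9  0.8  3.6] gap 46.3
[2.613, -0.045, 1.59, -0.005, 0.006, 0.003]
```

View pics/c5.png

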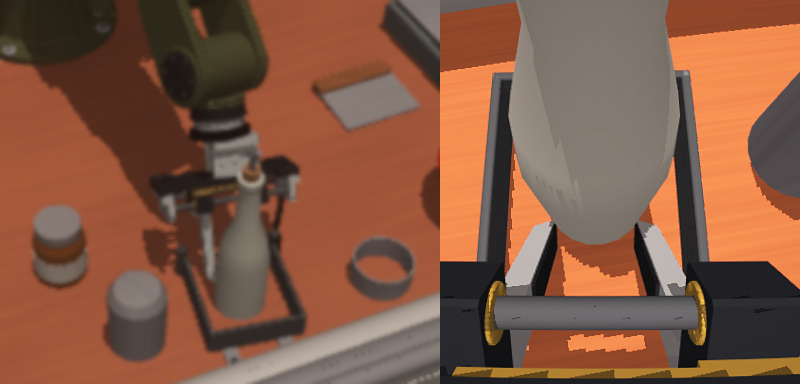

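Request:
servo_tool(series=[[0.26, 0, 0.15, 0, 0, 0], [0.52, 0, 0.3, 0, 0, 0], [0.78, 0, 0.45, 0, 0, 0], [1.04, 0, 0.6, 0, 0, 0], [1.3, 0, 0.75, 0, 0, 0], [1.47, 0, 0.85, 0, 0, 0], [1.64, 0, 0.95, 0, 0, 0], [1.73, 0, 1.0, 0, 0, 0], [1.82, 0, 1.05, 0, 0, 0], [1.9, 0, 1.1, 0, 0, 0]])

```text
clock: 8.93
eef_pos: [659.0, 44.3, 12.7]
eef_rot: [-3.139, -0.514, -0.165]
wrist_force: [-5.4, 1.1, 3.1]
finger_gap: 46.2
```

Request:
servo_tool(series=[[0.07, 0, 0.04, 0, 0, 0], [0.14, 0, 0.08, 0, 0, 0], [0.21, 0, 0.12, 0, 0, 0], [0.28, 0, 0.16, 0, 0, 0], [0.35, 0, 0.2, 0, 0, 0], [0.35, 0, 0.2, 0, 0, 0], [0.42, 0, 0.24, 0, 0, 0], [0.42, 0, 0.24, 0, 0, 0], [0.42, 0, 0.24, 0, 0, 0], [0.42, 0, 0.24, 0, 0, 0]])

```text
clock: 9.77
eef_pos: [663.8, 43.6, 12.7]
eef_rot: [-3.138, -0.515, -0.165]
wrist_force: [-4.2, 0.5, 2.3]
finger_gap: 46.2
```

Run:
```python
from h import *
st()
```

```text
t 9.77 p [663.8  43.6  12.7] r [-3.138 -0.515 -0.165] bay [-6.2 -0.5] F [-4.2  0.5  2.3] gap 46.2
```

Not at the back yet; creep with force watching.

Request:
servo_tool(series=[[0.05, 0, 0.03, 0, 0, 0], [0.09, 0, 0.05, 0, 0, 0], [0.13, 0, 0.07, 0, 0, 0], [0.17, 0, 0.1, 0, 0, 0], [0.22, 0, 0.12, 0, 0, 0], [0.26, 0, 0.15, 0, 0, 0], [0.26, 0, 0.15, 0, 0, 0], [0.26, 0, 0.15, 0, 0, 0], [0.26, 0, 0.15, 0, 0, 0], [0.26, 0, 0.15, 0, 0, 0]])

```text
clock: 10.6
eef_pos: [666.8, 43.0, 12.6]
eef_rot: [-3.138, -0.514, -0.165]
wrist_force: [-4.4, 1.4, 3.7]
finger_gap: 46.3
```

Request:
servo_tool(series=[[0.05, 0, 0.03, 0, 0, 0], [0.09, 0, 0.05, 0, 0, 0], [0.13, 0, 0.07, 0, 0, 0], [0.17, 0, 0.1, 0, 0, 0], [0.17, 0, 0.1, 0, 0, 0], [0.17, 0, 0.1, 0, 0, 0], [0.17, 0, 0.1, 0, 0, 0], [0.17, 0, 0.1, 0, 0, 0], [0.17, 0, 0.1, 0, 0, 0], [0.17, 0, 0.1, 0, 0, 0]])

```text
clock: 11.43
eef_pos: [668.7, 42.7, 12.7]
eef_rot: [-3.138, -0.514, -0.165]
wrist_force: [-5.3, 0.7, 3.5]
finger_gap: 46.1
```

Run:
```python
from h import *
st()
```

```text
t 11.43 p [668.7  42.7  12.7] r [-3.138 -0.514 -0.165] bay [-1.2 -0.5] F [-5.3  0.7  3.5] gap 46.1
```

Request:
servo_tool(series=[[0.05, 0, 0.03, 0, 0, 0], [0.09, 0, 0.05, 0, 0, 0], [0.13, 0, 0.07, 0, 0, 0], [0.17, 0, 0.1, 0, 0, 0], [0.22, 0, 0.12, 0, 0, 0], [0.26, 0, 0.15, 0, 0, 0], [0.26, 0, 0.15, 0, 0, 0], [0.26, 0, 0.15, 0, 0, 0], [0.26, 0, 0.15, 0, 0, 0], [0.26, 0, 0.15, 0, 0, 0]])

```text
clock: 12.27
eef_pos: [670.7, 42.4, 12.2]
eef_rot: [-3.139, -0.512, -0.165]
wrist_force: [-14.7, 1.7, 8.8]
finger_gap: 46.2
```

Run:
```python
from h import *
st()
snap('wrist','w6');snap('scene','s6')
import cv2
a=cv2.imread('pics/s6.png')[130:265,220:360]; b=cv2.imread('pics/w6.png')
cv2.imwrite('pics/c6.png',np.hstack([cv2.resize(a,(398,384)),b[:,100:460]]))
```

```text
t 12.27 p [670.7  42.4  12.2] r [-3.139 -0.512 -0.165] bay [ 0.8 -0.5] F [-14.7   1.7   8.8] gap 46.2
```

View pics/c6.png

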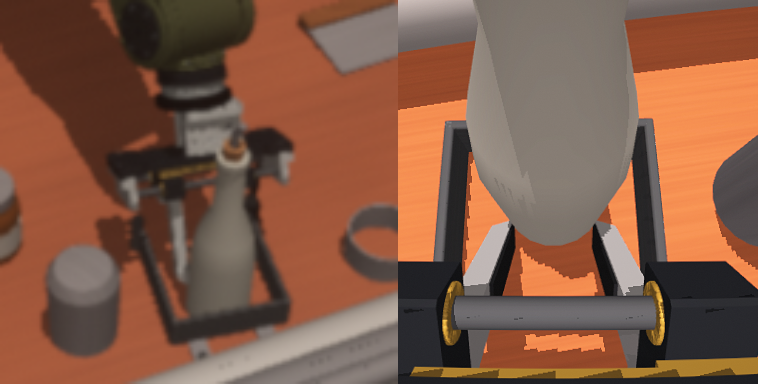

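Request:
servo_tool(series=[[-0.1, 0, -0.06, 0, 0, 0], [-0.3, 0, -0.17, 0, 0, 0], [-0.7, 0, -0.4, 0, 0, 0], [-1.4, 0, -0.8, 0, 0, 0], [-2.6, 0, -1.5, 0, 0, 0], [-4, 0, -2.3, 0, 0, 0], [-5.4, 0, -3.1, 0, 0, 0], [-6.9, 0, -3.95, 0, 0, 0], [-8.3, 0, -4.75, 0, 0, 0], [-9.55, 0, -5.5, 0, 0, 0]])

```text
clock: 13.2
eef_pos: [561.4, 60.4, 13.4]
eef_rot: [-3.138, -0.514, -0.165]
wrist_force: [-0.3, -0.7, 0.4]
finger_gap: 45.8
```

Run:
```python
from h import *
import pickle
s=st()
c=snap('wrist','w7'); pickle.dump((c,s),open('w7.pkl','wb'))
snap('scene','s7')
```

```text
t 13.2 p [561.4  60.4  13.4] r [-3.138 -0.514 -0.165] bay [-110.   -1.] F [-0.3 -0.7  0.4] gap 45.8
```

View pics/w7.png

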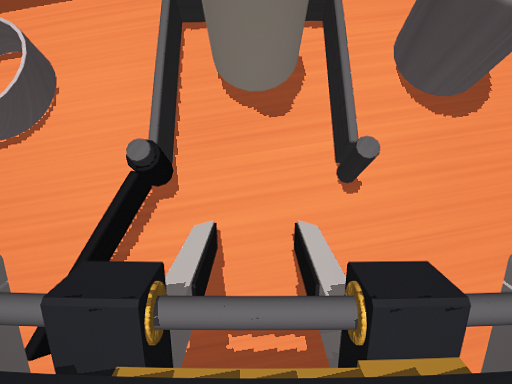

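Run:
```python
from h import *
import pickle
c,s=pickle.load(open('w7.pkl','rb'))
T=np.eye(4);T[:3,:3]=Ro.from_euler('xyz',s['eef_rot']).as_matrix();T[:3,3]=s['eef_pos'];T=T@c['mount']
W=lambda u,v,z:w2b(onz(c,u,v,z,T)).round(1)
print('base near',W(256,91,0),'rail inner base',W(180,21,0),W(330,21,0),'posts',W(139,148,46),W(367,144,46),'bar edge/end',W(150,185,36),W(28,358,10))
H=np.array([-67,62.])
for th in [2.3,2.15,2.0,1.8,1.6,1.4,1.2,1.0,.8,.6,.4,.2,0,-.05]:
    u=np.array([-np.sin(th),-np.cos(th)]);n=np.array([np.cos(th),-np.sin(th)])
    h=(7 if n[0]>0 else 11)*abs(n[0])+12.5*abs(n[1]); print(th,(H+80*u-(3+h)*n).round(0))
```

```text
base near [-3.4 -0.7] rail inner base [60.5 59.7] [ 60.7 -58.9] posts [-68.1  61.8] [-65.3 -60.7] bar edge/end [-85.8  57.3] [-181.9  129.5]
2.3 [-114.  130.]
2.15 [-123.  122.]
2.0 [-132.  113.]
1.8 [-141.   97.]
1.6 [-147.   80.]
1.4 [-149.   65.]
1.2 [-148.   49.]
1.0 [-144.   33.]
0.8 [-136.   18.]
0.6 [-125.    5.]
0.4 [-111.   -6.]
0.2 [-95. -14.]
0 [-77. -18.]
-0.05 [-74. -18.]
```

Request:
servo_tool(series=[[1.3, 0, -2.3, 0, 0, 0], [2.6, 0, -4.6, 0, 0, 0], [4, 0, -6.9, 0, 0, 0], [4, -3, -7, 0, 0, 0], [4, -6, -7, 0, 0, 0], [3.9, -9, -7.1, 0, 0, 0], [3.8, -12, -7.1, 0, 0, 0], [3.7, -13.8, -7.1, 0, 0, 0], [3.7, -13.8, -7.1, 0, 0, 0], [3.7, -13.8, -7.1, 0, 0, 0]], gripper=0)

```text
clock: 14.13
eef_pos: [582.8, 197.1, 93.7]
eef_rot: [-3.138, -0.514, -0.163]
wrist_force: [-0.9, -0.0, 0.2]
finger_gap: 0.5
```

Run:
```python
from h import *
s=st(); print(goal([*b2w(-114,137),18],YB,.52))
snap('wrist','w8')
```

```text
t 14.13 p [582.8 197.1  93.7] r [-3.138 -0.514 -0.163] bay [-111.8  137.4] F [-0.9 -0.   0.2] gap 0.5
[-3.916, 0.057, 6.477, -0.005, 0.006, 0.004]
```

View pics/w8.png

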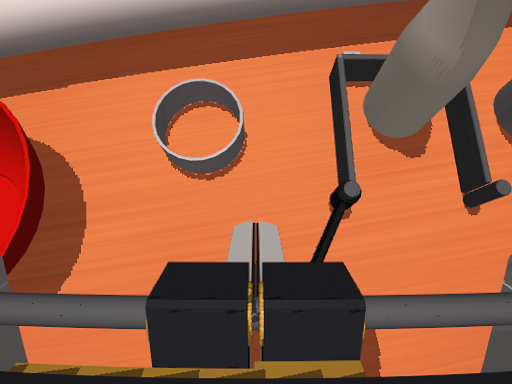

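Request:
servo_tool(series=[[-0.6, 0, 1, 0, 0, 0], [-1.2, 0, 2, 0, 0, 0], [-1.8, 0, 3, 0, 0, 0], [-2.4, 0, 4, 0, 0, 0], [-3, 0, 5, 0, 0, 0], [-3.6, 0, 6, 0, 0, 0], [-3.9, 0, 6.4, 0, 0, 0], [-3.9, 0, 6.4, 0, 0, 0], [-3.9, 0, 6.4, 0, 0, 0], [-3.9, 0, 6.4, 0, 0, 0]])

```text
clock: 15.02
eef_pos: [585.1, 193.0, 24.8]
eef_rot: [-3.132, -0.5, -0.159]
wrist_force: [-0.1, 0.4, -0.1]
finger_gap: 0.5
```

Run:
```python
from h import *
s=st()
for q in [(-132,113),(-147,80),(-149,65)]: print(goal([*b2w(*q),18],YB,.52))
```

```text
t 15.02 p [585.1 193.   24.8] r [-3.132 -0.5   -0.159] bay [-108.7  133.7] F [-0.1  0.4 -0.1] gap 0.5
[-2.386, 2.042, -0.543, -0.014, 0.02, 0.008]
[-3.729, 5.32, -1.309, -0.014, 0.02, 0.008]
[-3.917, 6.817, -1.426, -0.014, 0.02, 0.008]
```

Request:
servo_tool(series=[[-0.8, 0.7, -0.18, 0, 0, 0], [-1.6, 1.4, -0.36, 0, 0, 0], [-2.4, 2.05, -0.55, 0, 0, 0], [-2.9, 2.8, -0.85, 0, 0, 0], [-3.2, 3.6, -1.05, 0, 0, 0], [-3.5, 4.4, -1.2, 0, 0, 0], [-3.75, 5.2, -1.3, 0, 0, 0], [-3.85, 6, -1.37, 0, 0, 0], [-3.9, 6.8, -1.42, 0, 0, 0], [-3.9, 6.8, -1.42, 0, 0, 0]])

```text
clock: 15.85
eef_pos: [533.4, 130.8, 17.3]
eef_rot: [-3.133, -0.498, -0.159]
wrist_force: [-0.2, 0.1, -0.5]
finger_gap: 0.3
```

Run:
```python
from h import *
s=st()
for q in [(-148,49),(-144,33),(-136,18),(-125,5)]: print(goal([*b2w(*q),18],YB,.52))
snap('wrist','w9')
```

```text
t 15.85 p [533.4 130.8  17.3] r [-3.133 -0.498 -0.159] bay [-149.4   63.7] F [-0.2  0.1 -0.5] gap 0.3
[0.141, 1.469, -0.016, -0.013, 0.022, 0.008]
[0.48, 3.075, 0.154, -0.013, 0.022, 0.008]
[1.17, 4.585, 0.517, -0.013, 0.022, 0.008]
[2.126, 5.899, 1.026, -0.013, 0.022, 0.008]
```

View pics/w9.png

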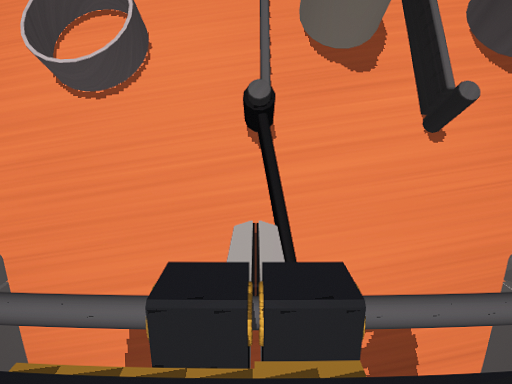

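Request:
servo_tool(series=[[0.07, 0.75, 0, 0, 0, 0], [0.14, 1.5, 0, 0, 0, 0], [0.3, 2.3, 0.07, 0, 0, 0], [0.5, 3.05, 0.17, 0, 0, 0], [0.82, 3.8, 0.33, 0, 0, 0], [1.2, 4.6, 0.54, 0, 0, 0], [1.65, 5.25, 0.78, 0, 0, 0], [2.15, 5.9, 1.05, 0, 0, 0], [2.15, 5.9, 1.05, 0, 0, 0], [2.15, 5.9, 1.05, 0, 0, 0]])

```text
clock: 16.73
eef_pos: [548.5, 69.7, 18.1]
eef_rot: [-3.132, -0.499, -0.159]
wrist_force: [-0.9, -0.0, 0.5]
finger_gap: 0.4
```

Run:
```python
from h import *
s=st()
for q in [(-111,-6),(-95,-14),(-84,-18),(-77,-18),(-72,-18)]: print(goal([*b2w(*q),18],YB,.52))
snap('wrist','w10')
```

```text
t 16.73 p [548.5  69.7  18.1] r [-3.132 -0.499 -0.159] bay [-124.3    6. ] F [-0.9 -0.   0.5] gap 0.4
[1.153, 1.221, 0.625, -0.014, 0.021, 0.008]
[2.552, 2.043, 1.379, -0.014, 0.021, 0.008]
[3.514, 2.457, 1.9, -0.014, 0.021, 0.008]
[4.129, 2.467, 2.235, -0.014, 0.021, 0.008]
[4.568, 2.474, 2.474, -0.014, 0.021, 0.008]
```

View pics/w10.png

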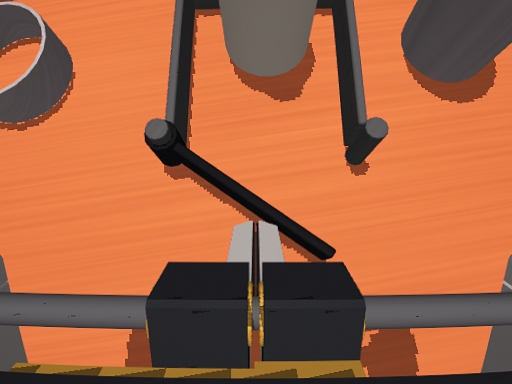

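Request:
servo_tool(series=[[0.55, 0.6, 0.3, 0, 0, 0], [1.15, 1.2, 0.62, 0, 0, 0], [1.85, 1.65, 1.0, 0, 0, 0], [2.55, 2.05, 1.38, 0, 0, 0], [2.9, 2.2, 1.57, 0, 0, 0], [3.2, 2.35, 1.73, 0, 0, 0], [3.5, 2.45, 1.9, 0, 0, 0], [3.5, 2.45, 1.9, 0, 0, 0], [3.5, 2.45, 1.9, 0, 0, 0], [3.5, 2.45, 1.9, 0, 0, 0]])

```text
clock: 17.62
eef_pos: [583.9, 39.9, 18.0]
eef_rot: [-3.132, -0.499, -0.158]
wrist_force: [-0.6, -0.4, -0.2]
finger_gap: 0.5
```

Request:
servo_tool(series=[[0.1, 0, 0.05, 0, 0, 0], [0.2, 0, 0.1, 0, 0, 0], [0.3, 0, 0.16, 0, 0, 0], [0.4, 0, 0.22, 0, 0, 0], [0.5, 0, 0.27, 0, 0, 0], [0.5, 0, 0.27, 0, 0, 0], [0.5, 0, 0.27, 0, 0, 0], [0.5, 0, 0.27, 0, 0, 0], [0.5, 0, 0.27, 0, 0, 0], [0.5, 0, 0.27, 0, 0, 0]])

```text
clock: 18.45
eef_pos: [589.7, 38.9, 18.1]
eef_rot: [-3.132, -0.499, -0.158]
wrist_force: [0.1, -0.6, 1.3]
finger_gap: 0.2
```

Run:
```python
from h import *
s=st()
snap('wrist','w11')
```

```text
t 18.45 p [589.7  38.9  18.1] r [-3.132 -0.499 -0.158] bay [-78.5 -17.5] F [ 0.1 -0.6  1.3] gap 0.2
```

View pics/w11.png

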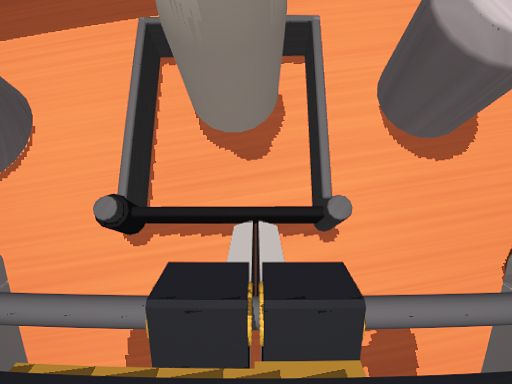

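Nearly shut; creep to the stop.

Request:
servo_tool(series=[[0.05, 0, 0.03, 0, 0, 0], [0.1, 0, 0.05, 0, 0, 0], [0.15, 0, 0.08, 0, 0, 0], [0.2, 0, 0.11, 0, 0, 0], [0.25, 0, 0.14, 0, 0, 0], [0.25, 0, 0.14, 0, 0, 0], [0.25, 0, 0.14, 0, 0, 0], [0.25, 0, 0.14, 0, 0, 0], [0.25, 0, 0.14, 0, 0, 0], [0.25, 0, 0.14, 0, 0, 0]])

```text
clock: 19.33
eef_pos: [591.4, 38.6, 17.6]
eef_rot: [-3.133, -0.496, -0.158]
wrist_force: [-13.7, 2.4, 9.6]
finger_gap: 0.5
```

Request:
servo_tool(series=[[0.05, 0, 0.03, 0, 0, 0], [0.1, 0, 0.05, 0, 0, 0], [0.15, 0, 0.08, 0, 0, 0], [0.15, 0, 0.08, 0, 0, 0], [0.15, 0, 0.08, 0, 0, 0], [0.15, 0, 0.08, 0, 0, 0], [0.15, 0, 0.08, 0, 0, 0], [0.15, 0, 0.08, 0, 0, 0], [0.15, 0, 0.08, 0, 0, 0], [0.15, 0, 0.08, 0, 0, 0]])

```text
clock: 20.17
eef_pos: [591.9, 38.4, 17.3]
eef_rot: [-3.134, -0.494, -0.158]
wrist_force: [-28.5, 5.1, 19.7]
finger_gap: 0.6
```

Request:
servo_tool(series=[[-0.15, 0, -0.08, 0, 0, 0], [-0.4, 0, -0.22, 0, 0, 0], [-0.8, 0, -0.45, 0, 0, 0], [-1.6, 0, -0.9, 0, 0, 0], [-2.6, 0, -1.5, 0, 0, 0], [-3.6, 0, -2.1, 0, 0, 0], [-4.6, 0, -2.8, 0, 0, 0], [-5.6, 0, -3.6, 0, 0, 0], [-6.2, 0, -4.6, 0, 0, 0], [-6.2, 0, -5.2, 0, 0, 0]])

```text
clock: 21.0
eef_pos: [514.1, 50.4, 33.9]
eef_rot: [-3.133, -0.498, -0.158]
wrist_force: [0.0, -1.0, -0.4]
finger_gap: 0.3
```

Run:
```python
from h import *
import pickle
s=st()
c=snap('wrist','w12');pickle.dump((c,s),open('w12.pkl','wb'))
c=snap('top','t12');snap('scene','s12')
```

```text
t 21.0 p [514.1  50.4  33.9] r [-3.133 -0.498 -0.158] bay [-154.9  -18.8] F [ 0.  -1.  -0.4] gap 0.3
```

View pics/w12.png

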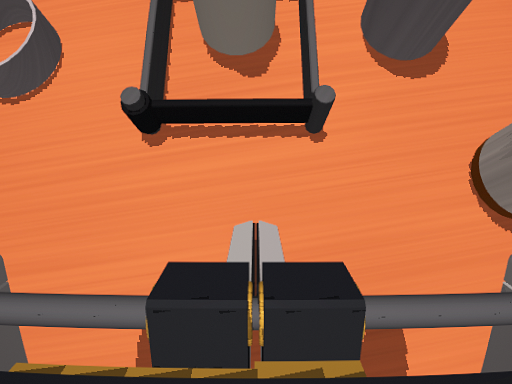

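View pics/s12.png

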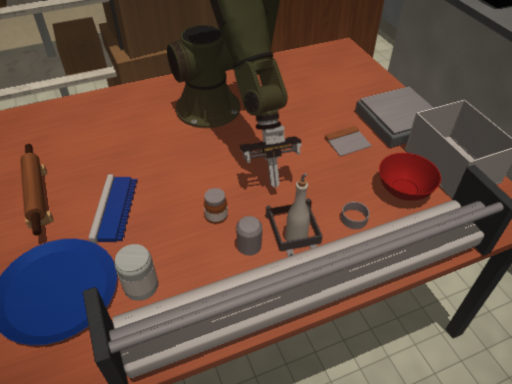

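Run:
```python
from h import *
import pickle
c,s=pickle.load(open('w12.pkl','rb'))
T=np.eye(4);T[:3,:3]=Ro.from_euler('xyz',s['eef_rot']).as_matrix();T[:3,3]=s['eef_pos'];T=T@c['mount']
W=lambda u,v,z:w2b(onz(c,u,v,z,T)).round(1)
print('base near',W(236,55,0),'posts',W(131,95,46),W(325,92,46))
g=cv2.cvtColor(c['pixels'],cv2.COLOR_RGB2GRAY)
for u in range(165,310,20):
    col=g[60:140,u].astype(int); k=np.where(col<60)[0]; v=k.min()+60; print(u,v,W(u,v-.5,36))
a=cv2.imread('pics/s0.png') if 0 else cv2.imread('pics/top0.png');b=cv2.imread('pics/t12.png')
d=cv2.absdiff(a,b).max(2); print([(n,int((d[y0:y1,x0:x1]>25).sum())) for n,y0,y1,x0,x1 in [('cutter',138,172,172,205),('dredger',143,180,275,304),('jar',188,222,290,320),('bowl',130,200,85,152),('tin',130,175,370,408),('scraper',230,275,110,160)]])
```

```text
base near [-3.3 -0.2] posts [-68.7  61.7] [-65.8 -61.4]
165 60 [-34.8  45.8]
185 100 [-66.1  29.4]
205 100 [-66.  16.]
225 99 [-65.2   2.8]
245 99 [-65.1 -10.5]
265 99 [-65.  -23.7]
285 99 [-64.8 -36.9]
305 60 [-34.3 -51. ]
[('cutter', 0), ('dredger', 0), ('jar', 0), ('bowl', 0), ('tin', 0), ('scraper', 0)]
```

```bash
python3 -c "
from h import *
print(sign_off())"
```

```text
the job is handed in; nothing more can be done
None
```

The oil bottle now stands at the back of its bay and the keeper bar is fully shut behind it. I handed the job in at about 21 s.

- **Bottle:** I tilted the tool and half-opened the fingers to cradle the bottle, then pushed it about 17 mm above the bench. It slid in at 4–6 N and looked upright in every picture. When it met the back rail the force rose to about 15 N.
- **Keeper bar:** I swung the bar shut with the closed fingers until it met its stop. The wrist force vector peaked at about 35 N (28.5 N along x), under the limit. I then backed the arm about 78 mm away, touching nothing.
- **Last checks:**
  - The bottle's near edge measured x = −3.3 mm in the bay, against −4 mm expected when touching the back. The difference is within the camera error.
  - The bar's line runs parallel to the line through the posts, so its angle is about 0.
  - In the top view there was no change around the cutter, dredger, jar, bowl, tin or scraper. I did not check the brush this way, but the arm never went near it at low height.
- No check failed or disagreed.

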